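# Top up the cargo magazines of the toy railway's loading station

## Task

Load the orange container into the orange magazine and the green container into the green one, one after the other: set each flat into the mouth and press it straight down past the yellow retaining lips until it catches beneath them and stays down by itself. How deep the lips sit is not known, so feel for the end of travel and never press with more than 30 N. Leave the blue container and the flat wagon between the magazines where they are, and let go of everything at the end.

Things in the scene. Friction and masses are not known exactly. Their poses are not given: they have to be found in the camera images.
- orange_container: Loose orange toy freight container, a closed box 64 (x) x 36 (y) x 26 mm (z), 60 g (may vary by a third), ribbed sides. Origin: centre of its underside; x along its length, z up. Either end may lead.
- green_container: Loose green toy freight container, a closed box 64 (x) x 36 (y) x 26 mm (z), 60 g (may vary by a third), ribbed sides. Origin: centre of its underside; x along its length, z up. Either end may lead.
- orange_magazine: Fixed grey upright magazine on a flat orange base (112 x 76 x 8 mm), orange mouth edges and orange stack inside. Origin: centre of the base's underside, on the table; x along the slot's length, z up. The slot takes a container lying flat, length along x (either way round), 1 mm play all round. Ends and corners are walled; the middle 38 mm of both long sides is open, so fingers there fit.
- orange_mouth (a point): Centre of the magazine's mouth rim, 108 mm above its base's underside. The mouth flares 4 mm outward on every side down to 100 mm up, straight below.
- orange_rest (a point): Slot centre, 93 mm up: here the underside of a container set into the mouth comes to rest, on four weak black noses in the end walls. Pressed down from here (mid-top) it spreads two yellow sprung lips in the end walls and sinks against the stack's spring. Once its top is below the lips they snap over it and hold it; let go sooner, it is pushed back up.
- orange_stop (a point): Slot centre, 65 mm up: the lowest place the container's top can meet the stop. Lips, stack and stop sit on a height-adjustable insert, setting unknown and different in each magazine: the lips' underside lies 67 to 85 mm up. Sinking takes 2 to 14 N; 2 mm past the catch the stack meets a stiff rubber stop (about 5 N/mm): a push at 10 mm/s that reaches 18 N is home; a push over 30 N is damage.
- green_magazine: Fixed grey upright magazine on a flat green base (112 x 76 x 8 mm), green mouth edges and green stack inside. Origin: centre of the base's underside, on the table; x along the slot's length, z up. The slot takes a container lying flat, length along x (either way round), 1 mm play all round. Ends and corners are walled; the middle 38 mm of both long sides is open, so fingers there fit.
- green_mouth (a point): Centre of the magazine's mouth rim, 108 mm above its base's underside. The mouth flares 4 mm outward on every side down to 100 mm up, straight below.
- green_rest (a point): Slot centre, 93 mm up: here the underside of a container set into the mouth comes to rest, on four weak black noses in the end walls. Pressed down from here (mid-top) it spreads two yellow sprung lips in the end walls and sinks against the stack's spring. Once its top is below the lips they snap over it and hold it; let go sooner, it is pushed back up.
- green_stop (a point): Slot centre, 65 mm up: the lowest place the container's top can meet the stop. Lips, stack and stop sit on a height-adjustable insert, setting unknown and different in each magazine: the lips' underside lies 67 to 85 mm up. Sinking takes 2 to 14 N; 2 mm past the catch the stack meets a stiff rubber stop (about 5 N/mm): a push at 10 mm/s that reaches 18 N is home; a push over 30 N is damage.
- blue_container: Loose blue container, same size and origin as the others; not part of the job, leave it.
- wagon: Loose black flat wagon 110 (x) x 40 x 29 mm between the magazines; origin: centre of its underside. Leave it.
Not all that is in view belongs to the job. What is shaped like the orange_container but pink or white is not meant.

How it is judged:
By the outcome, as a careful person would: the job done as asked, in the order asked, and still so for the second after the job is handed in, with the robot touching nothing.
It also fails if it takes over 72 s, if anything falls off the work surface, if the arm or the gripper's body presses on something with over 40 N, if the wrist force passes 120 N, or if a joint passes its speed limit or range.

## Robot

A 6-joint arm with a two-finger parallel gripper is mounted at the origin on the work surface. World frame = base frame: x ahead of the robot, y to its left, z up, the work surface at z = 0. Lengths are in m, angles in degrees, forces in N, time in s.
With the tool pointing down it reaches from about 0.25 to 0.725 m from the base axis. Payload 4 kg.
Tool frame: the origin (TCP) lies at the centre of the arm's flange, where the gripper is bolted on; the fingertips stand 173 mm ahead of it and the grasp point (between the pads) lies 155 mm ahead of it (ctrl.finger_overhang is the distance from the TCP to the fingertips, in m); z points along the fingers, y is the line along which they close (so a half turn about z gives the same grasp; the last joint's range is limited). The gripper opens to 85 mm and grips with 20 to 120 N. Pads are 22 mm wide; open, the fingers measure 114 mm over their backs; the gripper's body (76 mm by 85 mm) begins 54 mm behind the grasp point. The pads swing forward as they close: fully open they stand 13 mm farther back than shut.
Start: joints at [75.287, 13.785, 0.286, 76.501, 0, 90], TCP at [0.127, 0.484, 0.405] pointing down, gripper open.
Joint ranges: [-155.79, 155.79], [-60.16, 107.12], [-62.33, 73.08], [-114, 123.19], [-81.49, 82.49], [-180, 180]. Speed limits (degrees/s): [159.86, 159.86, 180, 180, 180, 180].

## Interface

Orientations are given as a 3x3 rotation matrix whose columns are the frame's x, y, z axes.
In Python, from station import monitor, grab_frame, camera_info, ctrl gives the robot as it stands.
- The arm moves only by the shell command python3 -m crank 'ROWS' [OPENING] [FORCE]. ROWS is JSON, a list of rows, each a list of 6 numbers: the shift along the tool's x, y, z in cm, then the turn, a rotation vector about the tool's x, y, z in rad. A call has 1 to 5 rows; each row shifts and turns the commanded pose from where the row before left it, along the tool's axes as they then stand; what a row does not reach is not made up. A row lasts 1/10 s, in which the tool goes at most 50 mm and 8.59 degrees, less where a joint would pass 70% of its speed; a pose out of reach is approached as far as the arm can. A call is refused whole if a number of a shift passes 5 or a number of a turn 0.15, either way. A call with a gripper value outside its range is refused whole. OPENING is the closure, from 0 (fully open) to 1 (shut), set as the call begins (- or left out, the last holds). The fingers move at their own pace and stop on an object; FORCE is the grip in N (left out, the last holds). Time passes only in rows, so rows that do not move let the fingers close. It gives the time, the measured TCP pose, the force, the opening and the grip force at its end, in the units of the state.
- monitor.get_state(): the state, without advancing time (a new reading comes with each control period).
- grab_frame(name): name is "scene" or "top" or "wrist"; returns the picture (420x560x3 uint8, red, green, blue); there is no depth.
- camera_info(name): a dict with "fx", "fy", "cx", "cy" (pixels), "world_from_camera" (4x4, takes a point from camera to world coordinates). Camera axes: x right, y down, z forward; pixel columns grow to the right and rows downward; lengths in m; the calibration is good to about 2 mm. A picture is of the moment at which its call begins: read the wrist's pose just before it. camera_info takes no time and is no camera call; for the wrist camera it gives the pose at the moment of the call.
- ctrl.sign_off(): hands the job in; it is judged then, once.
The state is a dict: "time": time; "q": joint angles; "joint_velocities": joint speeds; "tau": joint torques, N m; "eef_pos": TCP position; "eef_rot": TCP orientation; "force": force on the tool from outside, world axes, zero at the start; "wrist_torque": the same for the moment, N m; "opening": opening from 0.0 (shut) to 1.0 (fully open); "grip_force": force on a finger pad.
Only numpy, scipy, OpenCV 4.12 (cv2) and the standard library are available. Lean on these libraries where they do the work, as an engineer would, in place of code of your own. Each camera call takes 0.05 s, during which the arm holds its last target. There are 200 camera calls.

## Working session

There is one attempt and no reset: what is moved stays moved. The work goes in short steps, Python scripts to look and compute and a shell command to move; the robot and the scene stay as the last step left them, time stands still between calls to the robot, and variables do not carry over. Pictures are saved under pics/ and viewed, at most 10 in all, crops included, and the job is handed in when it is done.

```bash
mkdir -p pics; ls
python3 - <<'E'
from station import monitor, grab_frame, camera_info, ctrl
import cv2,numpy as np
s=monitor.get_state();print(s['time'],s['eef_pos'],np.round(s['eef_rot'],3),s['opening'],ctrl.finger_overhang)
for n in ['scene','top','wrist']:
    i=camera_info(n);print(n,i['fx'],i['cx'],i['cy'],np.round(i['world_from_camera'],3).tolist())
    f=grab_frame(n);cv2.imwrite(f'pics/{n}0.png',f[:,:,::-1])
E
```

```text
pics
0.0 [0.12694085 0.48332196 0.40380581] [[-0.967  0.254 -0.001]
 [ 0.254  0.967 -0.002]
 [-0.    -0.002 -1.   ]] 0.9964634795614019 0.1734
scene 447.0857750619254 279.0385410386393 205.76587348995338 [[0.157, 0.727, -0.669, 1.022], [0.987, -0.105, 0.118, -0.072], [0.016, -0.679, -0.734, 0.666], [0.0, 0.0, 0.0, 1.0]]
top 453.9155873399302 279.70641371708393 216.83321165953328 [[-0.079, -0.973, 0.218, 0.339], [-0.997, 0.077, -0.018, 0.001], [0.001, -0.219, -0.976, 0.898], [0.0, 0.0, 0.0, 1.0]]
wrist 357.44429560808334 285.09119876764095 210.75074715315623 [[0.255, 0.935, 0.248, 0.063], [0.967, -0.246, -0.067, 0.5], [-0.002, 0.257, -0.967, 0.372], [0.0, 0.0, 0.0, 1.0]]
```

View pics/top0.png

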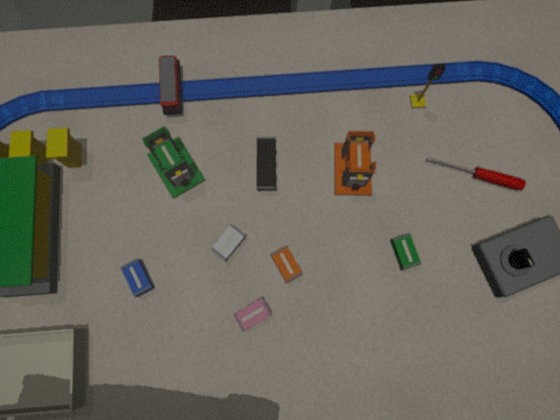

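View pics/scene0.png

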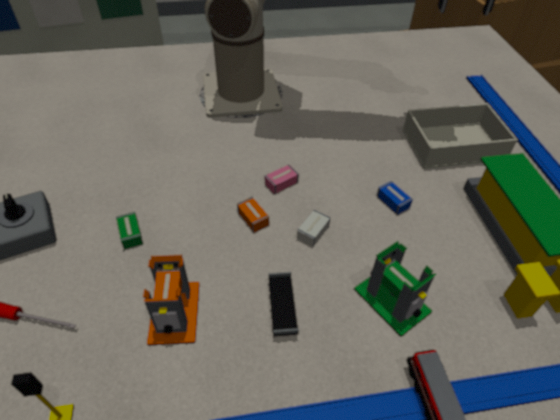

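The top view shows the orange container at (287,264), the green one at (405,251), the orange magazine at (355,165) and the green magazine at (172,165). The lookalikes are pink (253,314), white (229,242) and blue (137,277). By colour, (287,264) and (405,251) are the ones meant. Next I measure them and confirm with a crop.

```bash
cat > h.py <<'E'
import cv2,numpy as np
from station import monitor, grab_frame, camera_info, ctrl
def cast(i,px,z):
    px=np.atleast_2d(px).astype(float);T=np.array(i['world_from_camera'])
    d=np.c_[(px[:,0]-i['cx'])/i['fx'],(px[:,1]-i['cy'])/i['fy'],np.ones(len(px))]@T[:3,:3].T
    return T[:3,3]+d*((z-T[2,3])/d[:,2])[:,None]
R=dict(orange=((5,150,90),(16,255,255)),green=((50,120,50),(75,255,255)))
def blobs(f,col,amin=60):
    m=cv2.inRange(cv2.cvtColor(f,cv2.COLOR_RGB2HSV),*R[col])
    m=cv2.morphologyEx(m,cv2.MORPH_CLOSE,np.ones((5,5)))
    c,_=cv2.findContours(m,cv2.RETR_EXTERNAL,cv2.CHAIN_APPROX_NONE)
    return [k for k in c if cv2.contourArea(k)>amin]
def rect(i,k,z):
    p=cast(i,k.reshape(-1,2),z)[:,:2]
    (c,(w,h),a)=cv2.minAreaRect((p*1000).astype(np.float32))
    if w<h:w,h,a=h,w,a+90
    return np.round(c,1),round(w,1),round(h,1),round((a+90)%180-90,1)
E
python3 - <<'E'
from h import *
for n in ['top','scene']:
    f=cv2.imread(f'pics/{n}0.png')[:,:,::-1].copy();i=camera_info(n)
    for col in R:
        for k in blobs(f,col):
            print(n,col,np.round(k.reshape(-1,2).mean(0)),cv2.contourArea(k),*[rect(i,k,z) for z in (.008,.02)])
f=cv2.imread('pics/top0.png');a=cv2.resize(f[110:300,120:440],None,fx=2.5,fy=2.5,interpolation=cv2.INTER_CUBIC)
cv2.imwrite('pics/crop1.png',a)
E
```

```text
top orange [286. 263.] 456.5 (array([443.8, -20.1]), 54.0, 36.0, 24.4) (array([442.4, -19.8]), 53.3, 35.5, 24.4)
top orange [354. 162.] 1304.0 (array([ 641.2, -179.3]), 137.5, 82.6, -6.0) (array([ 637.1, -176.9]), 135.6, 81.5, -6.0)
top green [406. 251.] 454.5 (array([ 449.7, -258.2]), 54.0, 36.9, 12.5) (array([ 448.3, -254.7]), 53.2, 36.4, 12.5)
top green [ 16. 220.] 4207.0 (array([575.7, 510. ]), 268.0, 74.0, 2.2) (array([572.5, 503.1]), 264.4, 73.0, 2.2)
top green [175. 166.] 1681.0 (array([662.3, 191.7]), 112.3, 72.2, 27.3) (array([657.9, 189.1]), 110.8, 71.2, 27.3)
scene orange [173. 309.] 1704.0 (array([ 616.8, -181.1]), 136.4, 91.3, -5.5) (array([ 624.2, -179.2]), 133.9, 89.7, -5.5)
scene orange [165. 259.] 156.0 (array([ 524.4, -188.7]), 58.4, 24.4, 88.7) (array([ 533.5, -186.6]), 57.4, 23.9, 88.7)
scene orange [252. 211.] 355.0 (array([428.4, -20.5]), 60.8, 37.0, 24.2) (array([439.3, -21.4]), 59.7, 36.3, 24.2)
scene green [392. 307.] 1063.5 (array([661.7, 188.6]), 108.6, 74.2, 27.2) (array([668.3, 183.8]), 106.6, 72.8, 27.2)
scene green [402. 268.] 812.0 (array([602.6, 227. ]), 92.7, 76.3, 27.4) (array([610.2, 221.5]), 91.1, 74.9, 27.4)
scene green [128. 228.] 284.5 (array([ 436.2, -260. ]), 62.7, 34.1, 13.1) (array([ 446.9, -256.5]), 61.6, 33.5, 13.1)
scene green [529. 199.] 3712.0 (array([476.8, 557.8]), 279.2, 107.0, 0.1) (array([486.7, 546.4]), 274.1, 105.0, 0.1)
```

View pics/crop1.png

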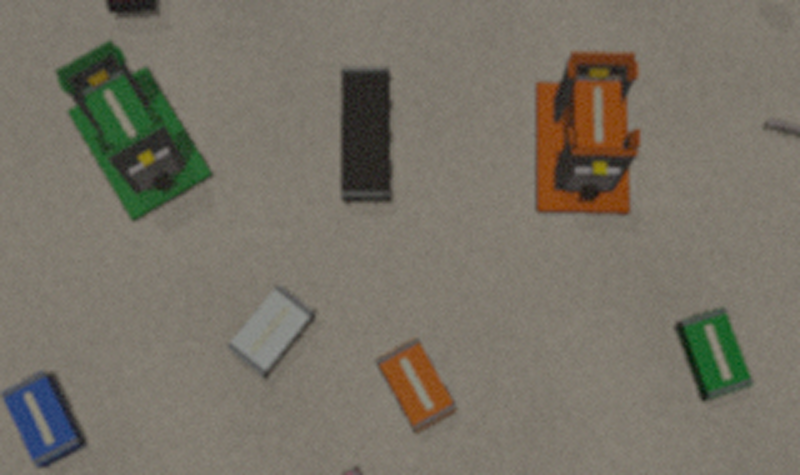

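The crop confirms orange at (417,385) and green at (715,353), both saturated colours with a white stripe. They lie between the white (270,330) and blue (40,420) boxes and apart from them. I move above the orange container.

```bash
cat >> h.py <<'E'
def plan(x,y,z,yaw):
    "tool-frame shift (cm) and turn z (rad) to a vertical pose with tool y at yaw deg (mod 180)"
    s=monitor.get_state();M=np.array(s['eef_rot']);p=np.array(s['eef_pos'])
    a=np.degrees(np.arctan2(M[1,1],M[0,1]));d=(yaw-a+90)%180-90
    b=np.radians(a+d);Y=np.array([np.cos(b),np.sin(b),0]);Z=np.array([0,0,-1.]);W=np.c_[np.cross(Y,Z),Y,Z]
    rv=cv2.Rodrigues(M.T@W)[0].ravel()
    print('t',round(s['time'],2),'pos',np.round(p,4),'yaw',round(a,2),'q',np.round(s['q'],1),'F',np.round(s['force'],1),'op',round(s['opening'],3))
    D=np.array([x,y,z])-p;print('turn',np.round(rv,4),'shift first',np.round(M.T@D*100,2),'shift after turn',np.round(W.T@D*100,2))
E
python3 -m crank '[[0,0,0,0,0,-0.136],[0,0,0,0,0,-0.136],[0,0,0,0,0,-0.136],[0,0,0,0,0,-0.136],[0,0,0,0,0,-0.136]]'
for i in 1 ; do
python3 -m crank '[[-0.66,-4.9,0,0,0,0],[-0.66,-4.9,0,0,0,0],[-0.66,-4.9,0,0,0,0],[-0.66,-4.9,0,0,0,0]]'
python3 -m crank '[[-0.66,-4.9,0,0,0,0],[-0.66,-4.9,0,0,0,0],[-0.66,-4.9,0,0,0,0],[-0.66,-4.9,0,0,0,0]]'
python3 -m crank '[[-0.66,-4.9,0,0,0,0],[-0.66,-4.9,0,0,0,0],[-0.66,-4.9,0,0,0,0],[-0.66,-4.9,0,0,0,0]]'
done
python3 -c "
from h import *
plan(.442,-.02,.4,114.4)"
```

```text
time: 0.65
eef_pos: [0.127, 0.4835, 0.4043]
eef_rot: [[-0.909, -0.416, -0.0], [-0.416, 0.909, -0.001], [0.001, -0.001, -1.0]]
force: [-0.0, -0.4, 0.3]
opening: 1.002
grip_force: 0.0
time: 1.05
eef_pos: [0.2319, 0.3141, 0.4044]
eef_rot: [[-0.911, -0.412, 0.0], [-0.412, 0.911, -0.0], [0.0, -0.0, -1.0]]
force: [0.8, 1.9, -0.1]
opening: 1.0
grip_force: 0.0
time: 1.45
eef_pos: [0.3365, 0.146, 0.4048]
eef_rot: [[-0.912, -0.411, 0.001], [-0.411, 0.912, 0.0], [-0.001, 0.0, -1.0]]
force: [1.2, 0.8, 0.1]
opening: 1.0
grip_force: 0.0
time: 1.85
eef_pos: [0.4412, -0.0221, 0.4047]
eef_rot: [[-0.912, -0.41, 0.0], [-0.41, 0.912, 0.0], [-0.0, 0.0, -1.0]]
force: [1.8, 1.2, 0.6]
opening: 0.994
grip_force: 0.0
t 1.85 pos [ 0.4412 -0.0221  0.4047] yaw 114.21 q [ -2.9   7.2  -7.9  74.9   0.  -27.1] F [1.8 1.2 0.6] op 0.994
turn [ 0.0002  0.0002 -0.0032] shift first [-0.16  0.16  0.47] shift after turn [-0.16  0.16  0.47]
```

```bash
cat >> h.py <<'E'
def top(n,col,z=.026,amin=300):
    i=camera_info(n);f=grab_frame(n)
    for k in blobs(f,col,amin): print(n,col,np.round(k.reshape(-1,2).mean(0)),rect(i,k,z))
    return f,i
E
python3 - <<'E'
from h import *
grab_frame('wrist')
f,i=top('wrist','orange');cv2.imwrite('pics/w1.png',f[:,:,::-1])
E
```

```text
wrist orange [ 51. 303.] (array([ 673.9, -206. ]), 67.1, 56.6, 84.4)
wrist orange [115. 257.] (array([ 601.6, -165.2]), 83.9, 71.0, -6.0)
wrist orange [296. 174.] (array([437.1, -21.6]), 58.5, 35.0, 24.6)
```

View pics/w1.png

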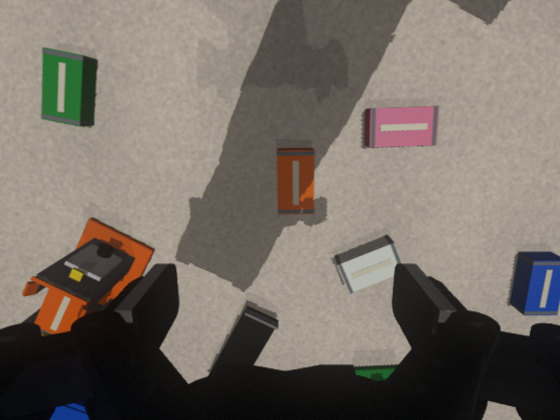

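The wrist view shows the orange container at (296,180) with its stripe at about (296,183). The orange magazine is at about (100,265). The stripe marks the top's centre, so I measure that.

```bash
cat >> h.py <<'E'
def stripe(f,i,col,z=.026,amin=150,amax=9e9,near=None):
    "white stripe inside each coloured blob: centre, length, width, yaw"
    h=cv2.cvtColor(f,cv2.COLOR_RGB2HSV)
    for k in blobs(f,col,amin):
        m=np.zeros(f.shape[:2],np.uint8);cv2.drawContours(m,[cv2.convexHull(k)],-1,255,-1);m=cv2.erode(m,np.ones((3,3)))
        vmed=np.median(h[:,:,2][m>0])
        w=((h[:,:,1]<110)&(h[:,:,2]>vmed*.9)&(m>0)).astype(np.uint8)
        c,_=cv2.findContours(w,cv2.RETR_EXTERNAL,cv2.CHAIN_APPROX_NONE)
        for q in c:
            if cv2.contourArea(q)>12:
                print(' stripe',col,np.round(q.reshape(-1,2).mean(0),1),rect(i,q,z))
E
python3 - <<'E'
from h import *
f=cv2.imread('pics/w1.png')[:,:,::-1].copy();stripe(f,camera_info('wrist'),'orange')
for n in ['top','scene']:
    f=cv2.imread(f'pics/{n}0.png')[:,:,::-1].copy()
    for c in R: print(n);stripe(f,camera_info(n),c)
E
```

```text
stripe orange [ 60. 313.] (array([ 670.8, -191.5]), 45.1, 6.9, -5.6)
 stripe orange [ 36.7 299.2] (array([ 663.7, -216. ]), 33.1, 19.1, -41.8)
 stripe orange [ 97.6 261.6] (array([ 594.4, -172.8]), 38.4, 33.8, -23.9)
 stripe orange [295.5 182. ] (array([436.9, -16.2]), 42.8, 5.0, 24.1)
top
 stripe orange [286.2 263.2] (array([441.8, -20. ]), 44.0, 6.7, 24.4)
 stripe orange [359.  155.7] (array([ 648.6, -185.4]), 45.2, 4.1, -6.7)
 stripe orange [372.4 153.4] (array([ 651.7, -213.4]), 39.0, 6.1, -7.0)
top
 stripe green [406.7 250.5] (array([ 448.7, -254.6]), 46.1, 9.6, 13.2)
 stripe green [174.2 177. ] (array([632.3, 190.4]), 12.4, 5.7, -66.3)
 stripe green [184.1 171.1] (array([643.1, 169.4]), 13.4, 6.7, -66.2)
 stripe green [167.6 155.3] (array([678.9, 201.9]), 50.5, 10.4, 27.3)
scene
 stripe orange [147.3 320.5] (array([ 650.6, -211.9]), 44.2, 4.6, 2.4)
 stripe orange [151.5 288.3] (array([ 591.7, -209.4]), 35.0, 11.1, -4.3)
 stripe orange [166.1 285.5] (array([ 591.1, -184.1]), 46.9, 7.0, -5.5)
 stripe orange [252.8 209.7] (array([441.3, -21.4]), 41.5, 6.5, 24.4)
scene
 stripe green [412.5 309.1] (array([697.4, 207.8]), 37.2, 17.2, -41.3)
 stripe green [400.8 276.4] (array([630.8, 210.5]), 49.5, 10.5, 27.4)
 stripe green [412.  265.2] (array([610.8, 237.9]), 55.6, 32.4, 27.3)
 stripe green [127.7 226.4] (array([ 449.9, -255.8]), 51.2, 9.3, 12.9)
```

Run:
```python
from h import *
f,i=top('wrist','orange');stripe(f,i,'orange',amax=1)
plan(.4418,-.0205,.3,114.4)
def ray(n,p):
    i=camera_info(n);a=np.array(i['world_from_camera'])[:3,3];return a,cast(i,[p],0)[0]
for nm,P in dict(ostack=((359,155.7),(166.1,285.5)),gstack=((167.6,155.3),(400.8,276.4)),oc=((286.2,263.2),(252.8,209.7)),gc=((406.7,250.5),(127.7,226.4))).items():
    (a,A),(b,B)=ray('top',P[0]),ray('scene',P[1]);u,v=A-a,B-b;u/=np.linalg.norm(u);v/=np.linalg.norm(v)
    s,t=np.linalg.lstsq(np.c_[u,-v],b-a,rcond=None)[0];print(nm,np.round((a+s*u+b+t*v)/2*1000,1),'gap',np.round((a+s*u-b-t*v)*1000,1))
```

```text
wrist orange [ 46. 304.] (array([ 673.9, -206.3]), 67.3, 56.4, 84.3)
wrist orange [111. 259.] (array([ 600.7, -164.5]), 82.9, 71.1, -5.6)
wrist orange [290. 182.] (array([439. , -20.8]), 62.7, 34.5, 24.7)
 stripe orange [ 54.8 314.8] (array([ 675.1, -196.1]), 44.7, 7.1, -5.5)
 stripe orange [ 31.1 300.9] (array([ 667.9, -220.6]), 31.0, 19.6, -42.8)
 stripe orange [ 93.3 263.5] (array([ 598.1, -177.3]), 38.3, 34.2, -22.7)
 stripe orange [290.5 182.7] (array([438.8, -20.7]), 42.8, 5.0, 23.9)
t 2.0 pos [ 0.4416 -0.0224  0.404 ] yaw 113.92 q [ -2.9   7.3  -7.9  74.9  -0.  -26.8] F [-0.2 -0.1 -0. ] op 0.998
turn [ 0.0005 -0.001  -0.0084] shift first [-0.11  0.16 10.4 ] shift after turn [-0.1   0.16 10.4 ]
ostack [ 628.3 -173.8   81.8] gap [ 0.   0.8 -0.2]
gstack [660.4 190.3  74.3] gap [0.2 1.2 0.4]
oc [441.7 -20.6  25.8] gap [ 0.1  1.  -0. ]
gc [ 448.2 -256.    23.6] gap [ 0.   0.8 -0.2]
```

```bash
python3 -m crank '[[-0.06,0.17,4,0,0,-0.008],[0,0,4,0,0,0],[0,0,4,0,0,0],[0,0,4,0,0,0],[0,0,4,0,0,0]]' 0 30
python3 -m crank '[[0,0,1,0,0,0],[0,0,1,0,0,0],[0,0,0.7,0,0,0],[0,0,0,0,0,0],[0,0,0,0,0,0]]'
python3 -c "
from h import *
plan(.441,-.0207,.176,114.4)"
```

```text
time: 2.5
eef_pos: [0.4396, -0.0168, 0.2035]
eef_rot: [[-0.908, -0.42, 0.0], [-0.42, 0.908, 0.0], [-0.0, 0.0, -1.0]]
force: [1.3, -0.7, 0.1]
opening: 1.0
grip_force: 0.0
time: 3.0
eef_pos: [0.4413, -0.0181, 0.1788]
eef_rot: [[-0.908, -0.418, 0.002], [-0.418, 0.908, -0.0], [-0.002, -0.001, -1.0]]
force: [0.0, 0.2, -0.1]
opening: 1.001
grip_force: 0.0
t 3.0 pos [ 0.4413 -0.0181  0.1788] yaw 114.71 q [ -2.4  21.2 -27.8  40.8   0.  -27.1] F [ 0.   0.2 -0.1] op 1.001
turn [-0.001   0.0021  0.0055] shift first [ 0.13 -0.22  0.28] shift after turn [ 0.13 -0.22  0.28]
```

```bash
python3 -m crank '[[0.1,-0.22,0.25,0,0,0],[0,0,0,0,0,0],[0,0,0,0,0,0]]'
python3 -m crank '[[0,0,0,0,0,0],[0,0,0,0,0,0],[0,0,0,0,0,0],[0,0,0,0,0,0],[0,0,0,0,0,0]]' 1 30
python3 -m crank '[[0,0,0,0,0,0],[0,0,0,0,0,0],[0,0,0,0,0,0]]'
python3 -c "
from h import *
plan(.441,-.0207,.176,114.4)"
```

```text
time: 3.3
eef_pos: [0.4407, -0.0208, 0.1756]
eef_rot: [[-0.909, -0.418, 0.001], [-0.418, 0.909, -0.0], [-0.001, -0.0, -1.0]]
force: [-0.9, 0.0, 0.1]
opening: 1.0
grip_force: 0.0
time: 3.8
eef_pos: [0.4407, -0.0206, 0.1753]
eef_rot: [[-0.908, -0.418, 0.0], [-0.418, 0.908, -0.0], [-0.0, -0.0, -1.0]]
force: [-0.2, -0.2, 1.0]
opening: 0.418
grip_force: 31.2
time: 4.1
eef_pos: [0.4407, -0.0206, 0.1753]
eef_rot: [[-0.908, -0.418, 0.0], [-0.418, 0.908, -0.0], [-0.0, -0.0, -1.0]]
force: [-0.5, 0.3, 1.9]
opening: 0.418
grip_force: 31.2
t 4.1 pos [ 0.4407 -0.0206  0.1753] yaw 114.71 q [ -2.7  21.5 -28.   40.4  -0.  -27.4] F [-0.5  0.3  1.9] op 0.418
turn [-0.0002  0.0003  0.0053] shift first [-0.03 -0.02 -0.07] shift after turn [-0.03 -0.02 -0.07]
```

```bash
python3 -m crank '[[0,0,-2,0,0,0],[0,0,-4.5,0,0,0],[0,0,-4.5,0,0,0],[0,0,-4.5,0,0,0],[0,0,-4.5,0,0,0]]'
python3 -m crank '[[0,0,0,0,0,0.133],[0,0,0,0,0,0.133],[0,0,0,0,0,0.133],[0,0,0,0,0,0.133],[0,0,0,0,0,0]]'
python3 -c "
from h import *
plan(.5883,-.17,.38,84.2)"
```

```text
time: 4.6
eef_pos: [0.4399, -0.0206, 0.3766]
eef_rot: [[-0.908, -0.418, -0.001], [-0.418, 0.908, 0.0], [0.001, 0.001, -1.0]]
force: [1.1, -1.3, -1.9]
opening: 0.415
grip_force: 30.8
time: 5.1
eef_pos: [0.4403, -0.0206, 0.3747]
eef_rot: [[-0.995, 0.1, -0.001], [0.1, 0.995, 0.0], [0.001, 0.0, -1.0]]
force: [0.0, 0.1, -0.4]
opening: 0.417
grip_force: 30.9
t 5.1 pos [ 0.4403 -0.0206  0.3747] yaw 84.24 q [ -2.7   8.1 -11.4  70.6   0.    3.1] F [ 0.   0.1 -0.4] op 0.417
turn [ 0.     -0.0012  0.0007] shift first [-16.23 -13.38  -0.55] shift after turn [-16.24 -13.37  -0.53]
```

```bash
python3 -m crank '[[-4.5,-0.66,-0.1,0,0,0],[-4.5,-0.66,-0.1,0,0,0],[-4.5,-0.66,-0.1,0,0,0],[-4.5,-0.66,-0.1,0,0,0],[-4.5,-0.66,-0.1,0,0,0]]'
python3 -m crank '[[0,0,0,0,0,0],[0,0,0,0,0,0],[0,0,0,0,0,0]]'
python3 - <<'E'
from h import *
f,i=top('wrist','orange',.108);np.save('pics/w2cam.npy',i);stripe(f,i,'orange',.0818)
cv2.imwrite('pics/w2.png',f[:,:,::-1])
plan(.6283,-.1738,.3,84.2)
E
```

```text
time: 5.6
eef_pos: [0.6625, -0.0765, 0.3795]
eef_rot: [[-0.995, 0.097, -0.001], [0.097, 0.995, 0.0], [0.001, 0.0, -1.0]]
force: [1.0, 1.0, 0.1]
opening: 0.416
grip_force: 30.9
time: 5.9
eef_pos: [0.6603, -0.0759, 0.3798]
eef_rot: [[-0.995, 0.099, -0.002], [0.099, 0.995, 0.0], [0.002, 0.0, -1.0]]
force: [0.9, 0.3, -0.9]
opening: 0.412
grip_force: 30.9
wrist orange [285. 295.] (array([725.2, -82.7]), 108.0, 72.5, -5.8)
wrist orange [287. 215.] (array([656.6, -75.9]), 71.1, 12.2, 84.3)
wrist orange [161. 164.] (array([ 622. , -156.6]), 89.9, 81.2, -5.7)
 stripe orange [285.3 297.3] (array([739.7, -84. ]), 97.4, 12.9, -5.5)
 stripe orange [194.8 224.6] (array([ 667.4, -148.6]), 25.8, 6.7, -74.1)
 stripe orange [114.5 176.2] (array([ 626.8, -200.9]), 45.5, 20.2, -5.7)
 stripe orange [151.9 174.5] (array([ 626.9, -173.1]), 43.0, 6.2, -5.7)
 stripe orange [164.8 117.4] (array([ 586.7, -155.6]), 11.7, 3.5, 84.3)
 stripe orange [122.  115.7] (array([ 579.9, -187.8]), 25.6, 10.4, 84.3)
t 5.95 pos [ 0.66   -0.0758  0.3807] yaw 84.3 q [-6.6 33.9 27.1 83.3  0.  -0.8] F [ 0.6  0.3 -0.1] op 0.417
turn [ 0.0001 -0.0004  0.0017] shift first [  2.18 -10.07   8.07] shift after turn [  2.17 -10.07   8.07]
```

View pics/w2.png

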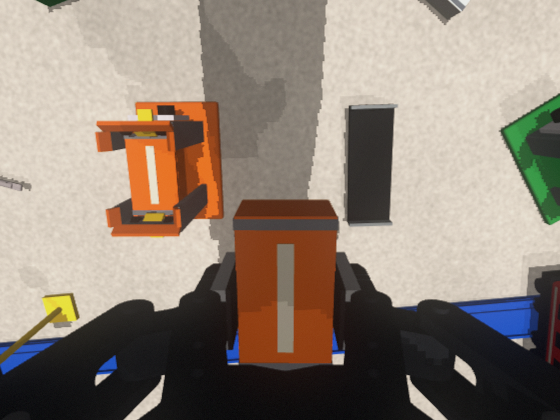

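The view shows the orange magazine at (155,170), square to the hand, with its stack stripe at (152,174.5). The held container is at (285,290) and looks straight. I check where it sits in the hand.

Run:
```python
from h import *
f=cv2.imread('pics/w2.png')[:,:,::-1].copy();i=np.load('pics/w2cam.npy',allow_pickle=True).item()
stripe(f,i,'orange',.2314,3000)
print(cast(i,[[285,201],[285,217],[285,229],[285,363],[235,290],[338,290]],.2314)*1000)
plan(.628,-.1738,.29,84.3)
```

```text
stripe orange [285.3 297.3] (array([658.1, -75.9]), 42.6, 5.6, -5.5)
 stripe orange [194.8 224.6] (array([ 626.5, -104.1]), 11.3, 2.9, -74.1)
 stripe orange [114.5 176.2] (array([ 608.7, -127. ]), 19.9, 8.8, -5.7)
 stripe orange [151.9 174.5] (array([ 608.7, -114.9]), 18.8, 2.7, -5.7)
 stripe orange [164.8 117.4] (array([ 591.2, -107.2]), 5.1, 1.5, 84.3)
 stripe orange [122.  115.7] (array([ 588.2, -121.3]), 11.2, 4.5, 84.3)
[[621.78369197 -72.34736388 231.4       ]
 [627.30600226 -72.9031734  231.4       ]
 [631.53436212 -73.32874939 231.4       ]
 [684.47328985 -78.65694689 231.4       ]
 [652.46709562 -93.38303317 231.4       ]
 [656.15355099 -56.7807758  231.4       ]]
t 5.95 pos [ 0.66   -0.0758  0.3807] yaw 84.3 q [-6.6 33.9 27.1 83.3  0.  -0.8] F [ 0.6  0.3 -0.1] op 0.417
turn [ 0.0001 -0.0004 -0.    ] shift first [  2.21 -10.07   9.07] shift after turn [  2.21 -10.07   9.07]
```

```bash
python3 -m crank '[[0.73,-3.35,1,0,0,0],[0.73,-3.35,2,0,0,0],[0.73,-3.34,2,0,0,0],[0,0,2,0,0,0],[0,0,1.5,0,0,0]]'
python3 -m crank '[[0,0,0,0,0,0],[0,0,0,0,0,0],[0,0,0,0,0,0]]'
python3 -c "
from h import *
plan(.6282,-.1734,.2783,84.3)"
```

```text
time: 6.45
eef_pos: [0.6271, -0.1747, 0.296]
eef_rot: [[-0.995, 0.102, 0.001], [0.102, 0.995, -0.0], [-0.001, -0.0, -1.0]]
force: [0.6, 1.8, -0.4]
opening: 0.414
grip_force: 30.9
time: 6.75
eef_pos: [0.6293, -0.1733, 0.2975]
eef_rot: [[-0.995, 0.1, 0.003], [0.1, 0.995, -0.001], [-0.003, -0.001, -1.0]]
force: [-0.9, 0.4, -1.2]
opening: 0.417
grip_force: 30.9
t 6.75 pos [ 0.6293 -0.1733  0.2975] yaw 84.28 q [-15.4  34.4  15.6  71.   -0.   -9.7] F [-0.9  0.4 -1.2] op 0.417
turn [-0.0006  0.0033 -0.0004] shift first [ 0.12 -0.02  1.92] shift after turn [ 0.11 -0.02  1.92]
```

Now lower slowly into the flare, watching the force.

```bash
python3 -m crank '[[0.1,0,0.4,0,0.003,0],[0,0,0.4,0,0,0],[0,0,0.4,0,0,0],[0,0,0.3,0,0,0],[0,0,0.3,0,0,0]]' - 20
python3 -m crank '[[0,0,0.2,0,0,0],[0,0,0.2,0,0,0],[0,0,0,0,0,0],[0,0,0,0,0,0]]'
python3 -m crank '[[0,0,0.2,0,0,0],[0,0,0.1,0,0,0],[0,0,0,0,0,0],[0,0,0,0,0,0]]'
```

```text
time: 7.25
eef_pos: [0.6281, -0.1736, 0.2766]
eef_rot: [[-0.995, 0.101, -0.004], [0.101, 0.995, 0.0], [0.004, 0.0, -1.0]]
force: [-1.2, 0.4, -0.7]
opening: 0.412
grip_force: 30.9
time: 7.65
eef_pos: [0.6282, -0.1737, 0.2732]
eef_rot: [[-0.995, 0.101, -0.003], [0.101, 0.995, 0.0], [0.003, 0.0, -1.0]]
force: [0.4, 0.5, -0.1]
opening: 0.411
grip_force: 30.9
time: 8.05
eef_pos: [0.6281, -0.1737, 0.2702]
eef_rot: [[-0.995, 0.101, -0.003], [0.101, 0.995, 0.0], [0.003, -0.0, -1.0]]
force: [0.0, 0.1, -0.2]
opening: 0.415
grip_force: 30.9
```

```bash
python3 -m crank '[[0,0,0.15,0,0,0],[0,0,0,0,0,0],[0,0,0,0,0,0]]'
python3 -m crank '[[0,0,0.1,0,0,0],[0,0,0,0,0,0],[0,0,0,0,0,0]]'
```

```text
time: 8.35
eef_pos: [0.6282, -0.1737, 0.2688]
eef_rot: [[-0.995, 0.101, -0.003], [0.101, 0.995, 0.0], [0.003, -0.0, -1.0]]
force: [0.5, -0.7, -0.6]
opening: 0.413
grip_force: 30.9
time: 8.65
eef_pos: [0.6282, -0.1737, 0.268]
eef_rot: [[-0.995, 0.101, -0.003], [0.101, 0.995, 0.0], [0.003, -0.0, -1.0]]
force: [-0.7, 0.3, 1.3]
opening: 0.42
grip_force: 31.0
```

```bash
python3 -m crank '[[0,0,0,0,0,0],[0,0,0,0,0,0],[0,0,0,0,0,0],[0,0,0,0,0,0],[0,0,0,0,0,0]]' 0 20
python3 -m crank '[[0,0,-1,0,0,0],[0,0,-2,0,0,0],[0,0,-2,0,0,0],[0,0,-1,0,0,0],[0,0,0,0,0,0]]'
python3 -m crank '[[0,0,0,0,0,0],[0,0,0,0,0,0],[0,0,0,0,0,0],[0,0,0,0,0,0],[0,0,0,0,0,0]]' 1
python3 -m crank '[[0,0,0,0,0,0],[0,0,0,0,0,0],[0,0,0,0,0,0]]'
python3 - <<'E'
from h import *
plan(.6281,-.1736,.298,84.3)
f=grab_frame('scene');cv2.imwrite('pics/s2.png',cv2.resize(f[180:400,60:320],None,fx=2.5,fy=2.5)[:,:,::-1])
E
```

```text
time: 9.15
eef_pos: [0.6281, -0.1737, 0.2676]
eef_rot: [[-0.995, 0.101, -0.003], [0.101, 0.995, 0.0], [0.003, 0.0, -1.0]]
force: [0.3, 0.1, 0.4]
opening: 1.001
grip_force: 0.0
time: 9.65
eef_pos: [0.6289, -0.1739, 0.3303]
eef_rot: [[-0.995, 0.101, 0.002], [0.101, 0.995, -0.001], [-0.002, -0.001, -1.0]]
force: [0.5, -0.4, -0.1]
opening: 1.006
grip_force: 0.0
time: 10.15
eef_pos: [0.6282, -0.1737, 0.3271]
eef_rot: [[-0.995, 0.101, -0.004], [0.101, 0.995, 0.001], [0.004, 0.0, -1.0]]
force: [-0.0, 0.4, -0.3]
opening: 0.142
grip_force: 0.0
time: 10.45
eef_pos: [0.6283, -0.1737, 0.3277]
eef_rot: [[-0.995, 0.101, -0.003], [0.101, 0.995, 0.0], [0.003, 0.0, -1.0]]
force: [-0.1, -0.5, 0.2]
opening: 0.001
grip_force: 0.0
t 10.45 pos [ 0.6283 -0.1737  0.3277] yaw 84.22 q [-15.4  33.5  18.6  75.3  -0.   -9.7] F [-0.1 -0.5  0.2] op 0.001
turn [ 0.     -0.003  -0.0013] shift first [0.01 0.01 2.97] shift after turn [0.02 0.01 2.97]
```

View pics/s2.png

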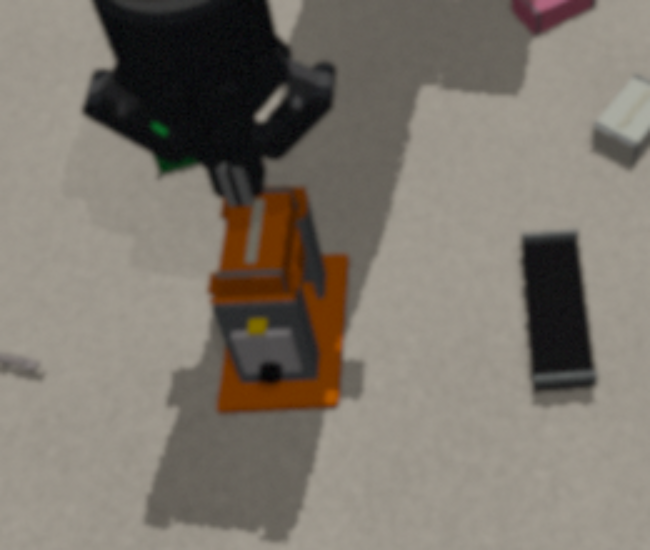

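The container sits flat in the mouth at (255,240). I close on it and press at 10 mm/s. The stop cannot be met before a TCP height of 0.256.

```bash
python3 -m crank '[[0,0,1.5,0,-0.003,0],[0,0,1.2,0,0,0],[0,0,0.5,0,0,0],[0,0,0.1,0,0,0],[0,0,0.1,0,0,0]]'
python3 -m crank '[[0,0,0.1,0,0,0],[0,0,0.1,0,0,0],[0,0,0.1,0,0,0],[0,0,0.1,0,0,0],[0,0,0.1,0,0,0]]'
python3 -m crank '[[0,0,0.1,0,0,0],[0,0,0.1,0,0,0],[0,0,0.1,0,0,0],[0,0,0.1,0,0,0],[0,0,0.1,0,0,0]]'
python3 -m crank '[[0,0,0.1,0,0,0],[0,0,0.1,0,0,0],[0,0,0.1,0,0,0],[0,0,0.1,0,0,0],[0,0,0.1,0,0,0]]'
```

```text
time: 11.0
eef_pos: [0.6284, -0.1737, 0.2937]
eef_rot: [[-0.995, 0.101, 0.0], [0.101, 0.995, -0.0], [-0.0, -0.0, -1.0]]
force: [-0.8, 0.8, 0.5]
opening: 0.001
grip_force: 0.0
time: 11.5
eef_pos: [0.6284, -0.1737, 0.2892]
eef_rot: [[-0.995, 0.101, 0.001], [0.101, 0.995, -0.0], [-0.001, -0.0, -1.0]]
force: [-0.9, -0.6, 0.6]
opening: 0.002
grip_force: 0.3
time: 12.0
eef_pos: [0.6288, -0.1738, 0.2854]
eef_rot: [[-0.995, 0.101, 0.003], [0.101, 0.995, -0.001], [-0.003, -0.001, -1.0]]
force: [-0.7, -0.1, 8.3]
opening: 0.001
grip_force: 3.4
time: 12.5
eef_pos: [0.6284, -0.1737, 0.2802]
eef_rot: [[-0.995, 0.101, 0.002], [0.101, 0.995, -0.001], [-0.002, -0.0, -1.0]]
force: [-1.8, 0.9, 9.5]
opening: -0.002
grip_force: 4.7
```

```bash
python3 -m crank '[[0,0,0.1,0,0,0],[0,0,0.1,0,0,0],[0,0,0.1,0,0,0],[0,0,0.1,0,0,0],[0,0,0.1,0,0,0]]'|grep -E "pos|force:"
python3 -m crank '[[0,0,0.1,0,0,0],[0,0,0.1,0,0,0],[0,0,0.1,0,0,0],[0,0,0.1,0,0,0],[0,0,0.1,0,0,0]]'|grep -E "pos|force:"
python3 -m crank '[[0,0,0.1,0,0,0],[0,0,0.1,0,0,0],[0,0,0.1,0,0,0],[0,0,0.1,0,0,0],[0,0,0.1,0,0,0]]'|grep -E "pos|force:"
python3 -m crank '[[0,0,0.1,0,0,0],[0,0,0.1,0,0,0],[0,0,0.1,0,0,0]]'|grep -E "pos|force:"
```

```text
eef_pos: [0.6284, -0.1737, 0.2754]
force: [-2.2, 0.6, 10.2]
grip_force: 4.9
eef_pos: [0.6284, -0.1737, 0.2705]
force: [-3.1, 0.4, 9.8]
grip_force: 5.0
eef_pos: [0.6284, -0.1737, 0.2656]
force: [-1.8, 0.6, 11.7]
grip_force: 5.2
eef_pos: [0.6284, -0.1737, 0.2625]
force: [-2.9, -0.4, 9.6]
grip_force: 5.0
```

```bash
cat > g.py <<'E'
# guard: exit 1 when the push is 13 N or more
import sys
from station import monitor
s=monitor.get_state();print(round(s['time'],2),round(s['eef_pos'][2],4),round(s['force'][2],1));sys.exit(s['force'][2]>=13)
E
g="python3 g.py"
$g && python3 -m crank '[[0,0,0.1,0,0,0],[0,0,0.1,0,0,0]]'>/dev/null && 
$g && python3 -m crank '[[0,0,0.1,0,0,0],[0,0,0.1,0,0,0]]'>/dev/null && 
$g && python3 -m crank '[[0,0,0.1,0,0,0],[0,0,0.1,0,0,0]]'>/dev/null && 
$g && python3 -m crank '[[0,0,0.1,0,0,0],[0,0,0.1,0,0,0]]'>/dev/null && 
$g && python3 -m crank '[[0,0,0.1,0,0,0],[0,0,0.1,0,0,0]]'>/dev/null && 
$g && python3 -m crank '[[0,0,0.1,0,0,0],[0,0,0.1,0,0,0]]'>/dev/null && 
$g && python3 -m crank '[[0,0,0.1,0,0,0],[0,0,0.1,0,0,0]]'>/dev/null && 
$g && python3 -m crank '[[0,0,0.1,0,0,0],[0,0,0.1,0,0,0]]'>/dev/null && $g
```

```text
14.3 0.2625 9.6False
```

```bash
sed -i "s/sys.exit(s\['force'\]\[2\]>=13)/sys.exit(int(s['force'][2]>=13))/" g.py
g="python3 g.py"
$g && python3 -m crank '[[0,0,0.1,0,0,0],[0,0,0.1,0,0,0]]'>/dev/null && 
$g && python3 -m crank '[[0,0,0.1,0,0,0],[0,0,0.1,0,0,0]]'>/dev/null && 
$g && python3 -m crank '[[0,0,0.1,0,0,0],[0,0,0.1,0,0,0]]'>/dev/null && 
$g && python3 -m crank '[[0,0,0.1,0,0,0],[0,0,0.1,0,0,0]]'>/dev/null && 
$g && python3 -m crank '[[0,0,0.1,0,0,0],[0,0,0.1,0,0,0]]'>/dev/null && 
$g && python3 -m crank '[[0,0,0.1,0,0,0],[0,0,0.1,0,0,0]]'>/dev/null && 
$g && python3 -m crank '[[0,0,0.1,0,0,0],[0,0,0.1,0,0,0]]'>/dev/null && 
$g && python3 -m crank '[[0,0,0.1,0,0,0],[0,0,0.1,0,0,0]]'>/dev/null && $g
```

```text
14.3 0.2625 9.6
14.5 0.2605 10.6
14.7 0.2585 9.9
14.9 0.2565 10.3
15.1 0.2543 11.3
15.3 0.2535 16.8
```

```bash
python3 -m crank '[[0,0,0.1,0,0,0]]'|grep -E "pos|force:"
```

```text
eef_pos: [0.6284, -0.1738, 0.2531]
force: [-5.9, 2.2, 19.6]
grip_force: 9.5
```

```bash
python3 -m crank '[[0,0,-0.3,0,0,0],[0,0,-1,0,0,0],[0,0,-3,0,0,0],[0,0,-4,0,0,0],[0,0,-4,0,0,0]]'|grep pos
python3 -m crank '[[0,0,0,0,0,-0.109],[0,0,0,0,0,-0.109],[0,0,0,0,0,-0.109],[0,0,0,0,0,0]]' 0|grep pos
python3 - <<'E'
from h import *
plan(.4482,-.256,.38,103)
f=grab_frame('wrist');i=camera_info('wrist');stripe(f,i,'orange',.08)
g=grab_frame('scene')
cv2.imwrite('pics/s3.png',np.hstack([cv2.resize(f,(400,300)),cv2.resize(g[220:350,100:270],(392,300))])[:,:,::-1])
E
```

```text
eef_pos: [0.6278, -0.1736, 0.3724]
eef_pos: [0.6281, -0.1736, 0.3718]
t 16.3 pos [ 0.6281 -0.1736  0.3718] yaw 102.95 q [-15.5  32.4  23.3  81.   -0.  -28.4] F [ 0.2 -0.5 -0.5] op 0.684
turn [ 0.0009 -0.0016 -0.0009] shift first [19.38 -4.   -0.79] shift after turn [19.38 -3.98 -0.82]
 stripe orange [235.7 235.8] (array([ 658.5, -204.4]), 12.2, 4.4, 18.4)
 stripe orange [317.  223.8] (array([ 635.9, -147.2]), 43.9, 5.4, -5.7)
 stripe orange [284.6 206.5] (array([ 628., -174.]), 44.1, 5.8, -5.7)
 stripe orange [337.4 162.2] (array([ 586.5, -143.6]), 10.2, 2.1, -3.7)
 stripe orange [318.  156.3] (array([ 585.8, -158.7]), 10.6, 3.6, 85.9)
 stripe orange [289.9 146.9] (array([ 583.5, -180.1]), 12.0, 3.4, 84.6)
```

View pics/s3.png

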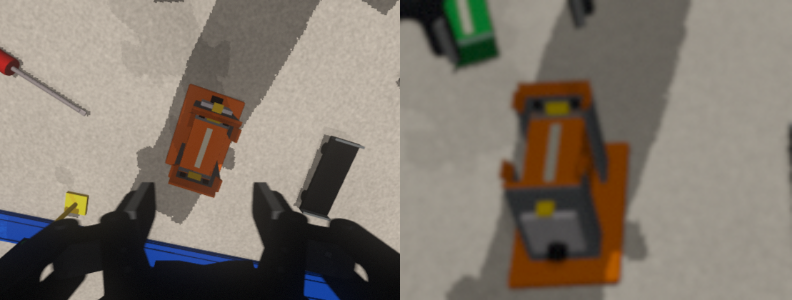

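The orange container sits sunk in the slot, with both yellow lips at its ends and the stripe at (204,147). It stayed down after the release. I go on to the green container and check its height from two views on the way.

```bash
python3 -m crank '[[4.84,-1,-0.2,0,0,0],[4.84,-1,-0.2,0,0,0],[4.84,-1,-0.2,0,0,0],[4.84,-1,-0.2,0,0,0]]' 0|grep pos
python3 -m crank '[[0,0,0,0,0,0],[0,0,0,0,0,0],[0,0,0,0,0,0]]'|grep pos
python3 - <<'E'
from h import *
f,i=top('wrist','green');stripe(f,i,'green')
for n in ['top','scene']:
    f=grab_frame(n);i=camera_info(n);print(n);stripe(f,i,'orange',.08)
plan(.4482,-.256,.176,103)
E
```

```text
eef_pos: [0.4468, -0.2564, 0.3803]
eef_pos: [0.4493, -0.2561, 0.3808]
wrist green [286. 186.] (array([ 446.2, -255.5]), 52.2, 34.4, 12.9)
 stripe green [286.5 186. ] (array([ 446. , -255.4]), 44.7, 6.5, 12.9)
top
 stripe orange [359.2 154.8] (array([ 630.4, -174.9]), 44.4, 5.7, -6.7)
scene
 stripe orange [150.9 290. ] (array([ 631.6, -196.4]), 20.1, 8.8, 30.2)
 stripe orange [165.6 285.8] (array([ 627.3, -175.3]), 42.9, 6.4, -5.9)
t 17.25 pos [ 0.4497 -0.2556  0.3804] yaw 103.04 q [-29.6  16.4   0.1  73.7   0.  -42.7] F [-1.  -0.9  0.6] op 0.999
turn [ 0.0002 -0.      0.0007] shift first [ 1.500e-01 -1.000e-02  2.044e+01] shift after turn [ 1.500e-01 -1.000e-02  2.044e+01]
```

```bash
python3 -m crank '[[0.21,0.05,4,0,0,0],[0,0,4,0,0,0],[0,0,4,0,0,0],[0,0,4,0,0,0],[0,0,3,0,0,0]]' 0 30|grep pos
python3 -m crank '[[0,0,0.9,0,0,0],[0,0,0.4,0,0,0],[0,0,0,0,0,0],[0,0,0,0,0,0]]'|grep pos
python3 -c "
from h import *
plan(.4475,-.2557,.1755,103)"
```

```text
eef_pos: [0.4466, -0.255, 0.188]
eef_pos: [0.4475, -0.2565, 0.1793]
t 18.15 pos [ 0.4475 -0.2565  0.1793] yaw 102.97 q [-29.8  27.6 -16.5  45.6  -0.  -42.8] F [-0.   0.2 -0.3] op 1.0
turn [-0.0023  0.0024 -0.0005] shift first [-0.02  0.08  0.38] shift after turn [-0.02  0.08  0.38]
```

```bash
python3 -m crank '[[0,0.08,0.38,-0.002,0.002,0],[0,0,0,0,0,0],[0,0,0,0,0,0]]' 0 30|grep pos
python3 -m crank '[[0,0,0,0,0,0],[0,0,0,0,0,0],[0,0,0,0,0,0],[0,0,0,0,0,0],[0,0,0,0,0,0]]' 1|grep pos
python3 -m crank '[[0,0,0,0,0,0],[0,0,0,0,0,0],[0,0,0,0,0,0]]'
python3 -m crank '[[0,0,-2,0,0,0],[0,0,-4.5,0,0,0],[0,0,-4.5,0,0,0],[0,0,-4.5,0,0,0],[0,0,-4.5,0,0,0]]'|grep -E "pos|open"
python3 -m crank '[[0,0,0,0,0,0],[0,0,0,0,0,0]]'|grep -E "pos|open"
python3 -c "
from h import *
plan(.69,.09,.38,117.3)"
```

```text
eef_pos: [0.4463, -0.2554, 0.1744]
eef_pos: [0.4463, -0.2554, 0.174]
time: 19.25
eef_pos: [0.4463, -0.2554, 0.1741]
eef_rot: [[-0.975, -0.224, -0.002], [-0.224, 0.975, 0.001], [0.002, 0.002, -1.0]]
force: [0.0, -0.2, 1.7]
opening: 0.418
grip_force: 31.0
eef_pos: [0.4462, -0.2553, 0.3753]
opening: 0.419
eef_pos: [0.4468, -0.2556, 0.3748]
opening: 0.415
t 19.95 pos [ 0.4468 -0.2556  0.3748] yaw 102.97 q [-29.8  16.3  -0.9  72.9   0.  -42.7] F [-0.2 -0.8 -0.6] op 0.415
turn [ 3.000e-04 -1.000e-04 -2.502e-01] shift first [-31.45  28.23  -0.51] shift after turn [-37.46  19.56  -0.52]
```

```bash
python3 -m crank '[[0,0,-0.5,0,0,-0.125],[0,0,0,0,0,-0.125],[-4.16,2.3,0,0,0,0],[-4.16,2.3,0,0,0,0],[-4.16,2.3,0,0,0,0]]'|grep -E "pos|open"
python3 -m crank '[[-4.16,2.3,0,0,0,0],[-4.16,2.3,0,0,0,0],[-4.16,2.3,0,0,0,0]]'|grep -E "pos|open"
python3 -m crank '[[-4.16,2.3,0,0,0,0],[-4.16,2.3,0,0,0,0],[-4.16,2.3,0,0,0,0]]'|grep -E "pos|open"
python3 -m crank '[[0,0,0,0,0,0],[0,0,0,0,0,0],[0,0,0,0,0,0]]'|grep -E "pos|open"
python3 - <<'E'
from h import *
f,i=top('wrist','green',.108);print('stack');stripe(f,i,'green',.0743)
s=monitor.get_state();z=s['eef_pos'][2]-.1741+.026;print('held');stripe(f,i,'green',z,3000)
cv2.imwrite('pics/w4.png',f[:,:,::-1])
plan(.6604,.1903,.2971,117.3)
E
```

```text
eef_pos: [0.5259, -0.136, 0.3762]
opening: 0.413
eef_pos: [0.6055, -0.0168, 0.3759]
opening: 0.416
eef_pos: [0.6849, 0.1017, 0.3755]
opening: 0.409
eef_pos: [0.684, 0.0992, 0.3769]
opening: 0.417
wrist green [410. 282.] (array([684.2, 202. ]), 51.3, 21.2, -62.9)
wrist green [334. 236.] (array([699.3, 152.1]), 165.5, 149.3, 27.1)
stack
 stripe green [333.8 345. ] (array([775. , 195.5]), 10.0, 3.1, 23.5)
 stripe green [349.4 294. ] (array([726.9, 184.4]), 9.2, 8.3, 27.1)
 stripe green [355.7 262.6] (array([699.6, 173.6]), 13.2, 4.0, -77.7)
 stripe green [396.4 261.4] (array([684.5, 203.3]), 27.7, 4.4, -62.9)
 stripe green [285.2 301.8] (array([759.8, 140. ]), 101.4, 14.1, 26.9)
 stripe green [336.9 241.8] (array([691.3, 151.3]), 13.6, 1.6, 29.3)
 stripe green [399.3 227.7] (array([658.5, 189.6]), 44.0, 6.8, 27.6)
 stripe green [432.4 212.6] (array([641.6, 203.4]), 49.1, 17.4, 5.7)
 stripe green [410.2 173.9] (array([615.1, 169.5]), 71.5, 22.9, -74.1)
 stripe green [314.7 190.8] (array([669.5, 121.7]), 68.5, 44.5, -29.8)
held
 stripe green [333.8 345. ] (array([688.9, 123. ]), 4.3, 1.3, 23.5)
 stripe green [349.4 294. ] (array([668.5, 118.3]), 3.9, 3.5, 27.1)
 stripe green [355.7 262.6] (array([656.8, 113.7]), 5.6, 1.7, -77.7)
 stripe green [396.4 261.4] (array([650.4, 126.3]), 11.8, 1.9, -62.9)
 stripe green [285.2 301.8] (array([682.4,  99.4]), 43.1, 6.0, 26.9)
 stripe green [336.9 241.8] (array([653.3, 104.2]), 5.8, 0.7, 29.3)
 stripe green [399.3 227.7] (array([639.4, 120.5]), 18.7, 2.9, 27.6)
 stripe green [432.4 212.6] (array([632.2, 126.4]), 20.9, 7.4, 5.7)
 stripe green [410.2 173.9] (array([620.9, 111.9]), 30.4, 9.8, -74.1)
 stripe green [314.7 190.8] (array([644. ,  91.6]), 29.1, 18.9, -29.8)
t 21.4 pos [0.684  0.0987 0.3779] yaw 117.2 q [  8.2  37.6  33.3  85.9   0.1 -19. ] F [-1.1 -0.9  0.4] op 0.42
turn [ 0.0029 -0.0038 -0.0017] shift first [-2.12  9.2   8.1 ] shift after turn [-2.1   9.22  8.08]
```

View pics/w4.png

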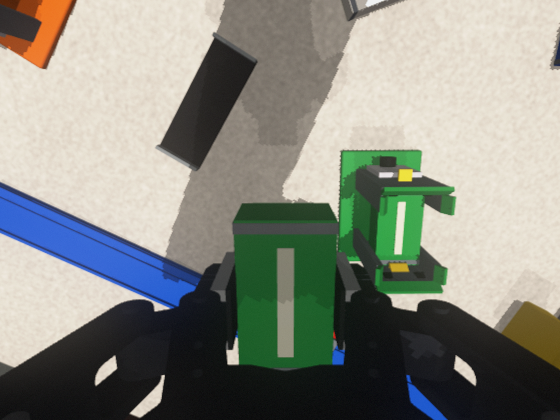

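The green magazine is at about (395,225), with its stack stripe at (399,228). The held container is at (285,290), straight in the hand. I move over the mouth.

```bash
python3 -m crank '[[-0.66,3.06,1,0,0,-0.002],[-0.66,3.06,2,0,0,0],[-0.65,3.06,2,0,0,0],[0,0,2,0,0,0],[0,0,1,0,0,0]]'|grep -E "pos|open"
python3 -m crank '[[0,0,0,0,0,0],[0,0,0,0,0,0],[0,0,0,0,0,0]]'|grep -E "pos|open"
python3 -c "
from h import *
plan(.6595,.1895,.2771,117.3)"
```

```text
eef_pos: [0.6584, 0.19, 0.2977]
opening: 0.414
eef_pos: [0.6604, 0.1896, 0.3008]
opening: 0.416
t 22.2 pos [0.6604 0.1896 0.3008] yaw 117.3 q [ 16.   38.5  23.3  74.8   0.1 -11.3] F [-0.1  1.2 -0.9] op 0.416
turn [ 0.0019  0.0013 -0.0001] shift first [0.08 0.03 2.37] shift after turn [0.08 0.03 2.37]
```

```bash
python3 -m crank '[[0.06,0.02,0.6,0.002,0,0],[0,0,0.6,0,0,0],[0,0,0.5,0,0,0],[0,0,0.3,0,0,0],[0,0,0.3,0,0,0]]'|grep -E "pos|force:"
python3 -m crank '[[0,0,0.2,0,0,0],[0,0,0.2,0,0,0],[0,0,0,0,0,0],[0,0,0,0,0,0]]'|grep -E "pos|force:"
python3 -m crank '[[0,0,0.2,0,0,0],[0,0,0.1,0,0,0],[0,0,0,0,0,0],[0,0,0,0,0,0]]'|grep -E "pos|force:"
```

```text
eef_pos: [0.6589, 0.1907, 0.2754]
force: [0.2, -0.4, -0.3]
grip_force: 30.7
eef_pos: [0.659, 0.1906, 0.2721]
force: [-0.1, -0.4, 0.3]
grip_force: 30.7
eef_pos: [0.659, 0.1906, 0.269]
force: [-0.2, 0.2, -0.2]
grip_force: 30.7
```

```bash
python3 -m crank '[[0,0,0.15,0,0,0],[0,0,0,0,0,0],[0,0,0,0,0,0]]'|grep -E "pos|force:"
python3 -m crank '[[0,0,0.08,0,0,0],[0,0,0,0,0,0],[0,0,0,0,0,0]]'|grep -E "pos|force:"
python3 -m crank '[[0,0,0,0,0,0],[0,0,0,0,0,0],[0,0,0,0,0,0],[0,0,0,0,0,0],[0,0,0,0,0,0]]' 0 20|grep -E "pos|force:"
python3 -m crank '[[0,0,-1,0,0,0],[0,0,-2,0,0,0],[0,0,-2,0,0,0],[0,0,-1,0,0,0],[0,0,0,0,0,0]]'|grep -E "pos|force:"
python3 -m crank '[[0,0,0,0,0,0],[0,0,0,0,0,0],[0,0,0,0,0,0],[0,0,0,0,0,0],[0,0,0,0,0,0]]' 1|grep -E "pos|force:"
python3 -m crank '[[0,0,0,0,0,0],[0,0,0,0,0,0],[0,0,0,0,0,0]]'|grep -E "pos|open"
python3 - <<'E'
from h import *
plan(.659,.1903,.2977,117.3)
f=grab_frame('scene');g=grab_frame('top');a=f[220:350,320:470];b=g[100:230,110:260]
cv2.imwrite('pics/s5.png',np.hstack([cv2.resize(x,None,fx=2.6,fy=2.6) for x in (a,b)])[:,:,::-1])
E
```

```text
eef_pos: [0.6589, 0.1906, 0.2676]
force: [-0.3, -0.5, 0.2]
grip_force: 30.8
eef_pos: [0.659, 0.1906, 0.2668]
force: [-0.7, -0.7, -0.2]
grip_force: 30.8
eef_pos: [0.659, 0.1906, 0.2668]
force: [0.1, -0.4, -0.1]
grip_force: 0.0
eef_pos: [0.6597, 0.1908, 0.3296]
force: [0.2, -1.0, 0.7]
grip_force: 0.0
eef_pos: [0.659, 0.1906, 0.3261]
force: [-0.5, 0.2, 0.4]
grip_force: 0.0
eef_pos: [0.6591, 0.1906, 0.3268]
opening: -0.001
t 25.9 pos [0.6591 0.1906 0.3268] yaw 117.4 q [ 16.1  37.7  25.9  78.2   0.  -11.3] F [ 0.9 -0.2 -0.2] op -0.001
turn [ 0.0004 -0.0014  0.0018] shift first [ 0.02 -0.03  2.91] shift after turn [ 0.02 -0.02  2.91]
```

View pics/s5.png

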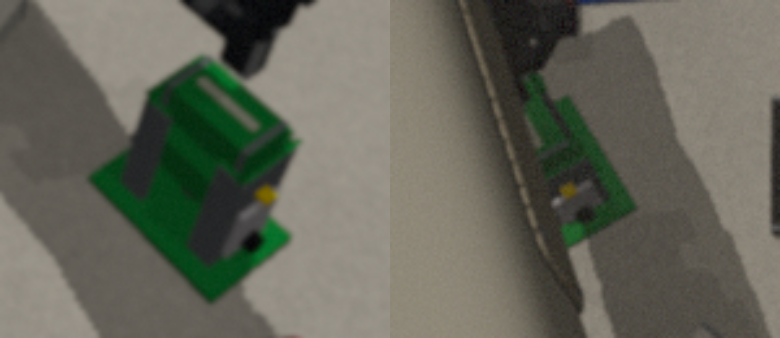

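The green container sits flat in the mouth, at (220,110) in the left half. Now I press it down.

```bash
g="python3 g.py"
python3 -m crank '[[0,-0.02,1.5,0,0,0],[0,0,1.2,0,0,0],[0,0,0.5,0,0,0],[0,0,0.1,0,0,0],[0,0,0.1,0,0,0]]' >/dev/null; $g &&
python3 -m crank '[[0,0,0.1,0,0,0],[0,0,0.1,0,0,0],[0,0,0.1,0,0,0],[0,0,0.1,0,0,0],[0,0,0.1,0,0,0]]' >/dev/null; $g &&
python3 -m crank '[[0,0,0.1,0,0,0],[0,0,0.1,0,0,0],[0,0,0.1,0,0,0],[0,0,0.1,0,0,0],[0,0,0.1,0,0,0]]' >/dev/null; $g &&
python3 -m crank '[[0,0,0.1,0,0,0],[0,0,0.1,0,0,0],[0,0,0.1,0,0,0],[0,0,0.1,0,0,0],[0,0,0.1,0,0,0]]' >/dev/null; $g &&
python3 -m crank '[[0,0,0.1,0,0,0],[0,0,0.1,0,0,0],[0,0,0.1,0,0,0],[0,0,0.1,0,0,0],[0,0,0.1,0,0,0]]' >/dev/null; $g &&
python3 -m crank '[[0,0,0.1,0,0,0],[0,0,0.1,0,0,0],[0,0,0.1,0,0,0],[0,0,0.1,0,0,0],[0,0,0.1,0,0,0]]' >/dev/null; $g
```

```text
26.5 0.2928 -0.6
27.0 0.2879 0.8
27.5 0.2826 0.3
28.0 0.2791 5.1
28.5 0.2746 0.5
29.0 0.2697 10.2
```

```bash
g="python3 g.py"
$g && python3 -m crank '[[0,0,0.1,0,0,0],[0,0,0.1,0,0,0],[0,0,0.1,0,0,0]]'>/dev/null && 
$g && python3 -m crank '[[0,0,0.1,0,0,0],[0,0,0.1,0,0,0],[0,0,0.1,0,0,0]]'>/dev/null && 
$g && python3 -m crank '[[0,0,0.1,0,0,0],[0,0,0.1,0,0,0]]'>/dev/null && 
$g && python3 -m crank '[[0,0,0.1,0,0,0],[0,0,0.1,0,0,0]]'>/dev/null && 
$g && python3 -m crank '[[0,0,0.1,0,0,0],[0,0,0.1,0,0,0]]'>/dev/null && 
$g && python3 -m crank '[[0,0,0.1,0,0,0],[0,0,0.1,0,0,0]]'>/dev/null && 
$g && python3 -m crank '[[0,0,0.1,0,0,0],[0,0,0.1,0,0,0]]'>/dev/null && 
$g && python3 -m crank '[[0,0,0.1,0,0,0],[0,0,0.1,0,0,0]]'>/dev/null && 
$g && python3 -m crank '[[0,0,0.1,0,0,0],[0,0,0.1,0,0,0]]'>/dev/null && $g
```

```text
29.0 0.2697 10.2
29.3 0.2667 10.0
29.6 0.2638 10.1
29.8 0.2617 9.9
30.0 0.2597 9.7
30.2 0.2577 10.4
30.4 0.2557 10.1
30.6 0.2538 10.0
30.8 0.2518 10.4
31.0 0.2498 10.8
```

```bash
g="python3 g.py"
$g && python3 -m crank '[[0,0,0.1,0,0,0],[0,0,0.1,0,0,0]]'>/dev/null && 
$g && python3 -m crank '[[0,0,0.1,0,0,0],[0,0,0.1,0,0,0]]'>/dev/null && 
$g && python3 -m crank '[[0,0,0.1,0,0,0],[0,0,0.1,0,0,0]]'>/dev/null && 
$g && python3 -m crank '[[0,0,0.1,0,0,0],[0,0,0.1,0,0,0]]'>/dev/null && 
$g && python3 -m crank '[[0,0,0.1,0,0,0],[0,0,0.1,0,0,0]]'>/dev/null && 
$g && python3 -m crank '[[0,0,0.1,0,0,0],[0,0,0.1,0,0,0]]'>/dev/null && $g
```

```text
31.0 0.2498 10.8
31.2 0.2479 10.6
31.4 0.2457 12.7
31.6 0.2449 16.2
```

```bash
python3 -m crank '[[0,0,0.1,0,0,0]]'|grep -E "pos|force:"
```

```text
eef_pos: [0.6593, 0.1904, 0.2445]
force: [-5.0, -1.2, 18.5]
grip_force: 9.3
```

```bash
python3 -m crank '[[0,0,-0.3,0,0,0],[0,0,-1,0,0,0],[0,0,-3,0,0,0],[0,0,-4,0,0,0],[0,0,-4,0,0,0]]'|grep pos
python3 -m crank '[[4.5,0,0,0,0,0],[4.5,0,0,0,0,0],[4.5,0,0,0,0,0],[4.5,0,0,0,0,0],[4.5,0,0,0,0,0]]' 0|grep pos
python3 -m crank '[[0,0,0,0,0,0],[0,0,0,0,0,0],[0,0,0,0,0,0],[0,0,0,0,0,0],[0,0,0,0,0,0]]'|grep -E "pos|force:|open"
python3 - <<'E'
from h import *
P={}
for n in ['top','scene']:
    f=grab_frame(n);i=camera_info(n);print(n);stripe(f,i,'orange',.081);stripe(f,i,'green',.073);P[n]=f
a=P['scene'][210:350,80:450];b=P['top'][110:220,130:420]
cv2.imwrite('pics/end.png',np.vstack([cv2.resize(a,(720,272)),cv2.resize(b,(720,273))])[:,:,::-1])
E
```

```text
eef_pos: [0.6588, 0.1903, 0.3633]
eef_pos: [0.4574, 0.0861, 0.3632]
eef_pos: [0.4605, 0.0874, 0.3639]
force: [0.2, 1.0, -0.2]
opening: 1.0
grip_force: 0.0
top
 stripe orange [359.2 154.8] (array([ 630. , -174.7]), 44.4, 5.7, -6.7)
scene
 stripe orange [151.5 288.4] (array([ 630.5, -198. ]), 24.7, 9.7, -5.2)
 stripe orange [165.6 285.8] (array([ 628. , -175.1]), 42.9, 6.4, -5.9)
 stripe green [412.7 309. ] (array([720.9, 187.5]), 33.7, 15.9, -41.3)
 stripe green [401.2 276.3] (array([659.1, 190.5]), 45.8, 9.9, 27.6)
 stripe green [411.8 264.6] (array([639.6, 214.7]), 51.7, 29.5, 27.3)
```

View pics/end.png

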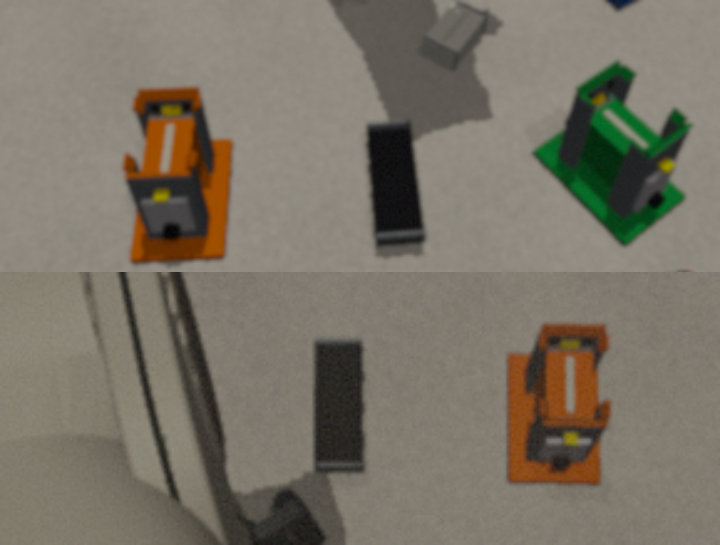

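Both containers stay down below the lips: orange at (170,150) and green at (630,125) in the upper half, their stripes at about 81 and 73 mm if centred in the slots. The wagon hasn't moved, the gripper is open and it touches nothing.

```bash
python3 -c "
from station import ctrl
print(ctrl.sign_off())"
```

```text
the job is handed in; nothing more can be done
None
```

The orange container, then the green, were pressed home (highest push read: 19.6 N and 18.5 N) and stayed down when released; blue container and wagon were left alone, the gripper is open and clear, and the job is handed in at about 33 s (no verdict shown).

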